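# Work the stuck knob off the reel stand

## Task

The empty reel on the suction-foot stand has to be changed, but the red push-on knob that holds it down is jammed on the spindle. Work the knob off by twisting it back and forth while pulling up gently, never so hard that the suction foot lets go of the counter, and stand it upright on the brown order pad, the way up it sat on the spindle. Leave the stand, the red mint tin and the sweet jar where they are.

Things in the scene. Friction and masses are not known exactly. Their poses are not given: they have to be found in the camera images.
- knob_grip (a point): Middle of the grip of the loose red push-on knob, on its axis, 48 mm above its underside. Knob 67 mm tall, 60 to 130 g: round fluted red grip, 44 mm diameter, from 18 mm below to 19 mm above this point; under it a grey sleeve, 34 mm diameter. A 20 mm bore, 46 mm deep, is open at the bottom. z is the knob's axis, up through the red end.
- knob_foot (a point): Centre of the knob's flat underside (lower end of the grey sleeve); z up along the knob's axis. Seated, it rests on the reel's upper flange, 86 mm above the counter.
- spindle_tip (a point): Upper end of the upright steel spindle, 13 mm thick, hidden in the knob at the start, 40 mm above the knob's seat (126 mm above the counter). The spindle does not turn.
- spindle (a joint): Stretch in m of the stand's rubber bellows, between suction foot and spindle: 0 at rest. The first 3 to 4 N of pull only carry the weight of reel, spindle and knob; from there it stretches 0.4 mm per N. Past 7 mm (about 21 N of pull) the suction foot lets go, which must not happen.
- stand_foot (a point): Centre of the underside of the stand's black rubber suction foot (94 mm diameter, stuck to the counter). Above it, on the same upright axis: bellows, an empty white reel (80 mm diameter, from 36 to 86 mm up), spindle and knob.
- pad_top (a point): Centre of the upper face of the brown order pad, 10 mm above the counter; the pad lies flat and does not move, 208 mm along its x, 146 mm along its y.
- tin_mid (a point): Centre of the loose red mint tin, 60 x 90 x 22 mm, lying near the stand.
- jar_mid (a point): Centre of the loose sweet jar with white lid, 64 mm diameter, 100 mm tall, standing near the stand.
- leaves (a point): Middle of three spring leaves on the spindle, 9 to 23 mm above the knob's seat, that jam in its bore with 24 to 38 N of friction (varies). A straight pull must beat all of it; while the knob is turned either way (0.2 to 0.5 N m) a small upward pull makes it creep up, a few mm per radian. The grip is gone when the knob has risen 22 mm; it clears the spindle at 40 mm.
There are look-alikes about, which are no part of the job. Of the things that look like the part that bears knob_grip, the middle-sized one is meant.

How it is judged (in metres and radians):
On the way:
1. the knob is clear above the spindle (z of knob_foot in the frame of spindle_tip above 0.003 m and value of joint spindle below 0.002 m), for 0.1 s.
At the end, for the whole second after the job is handed in: The knob stands free and at rest on the order pad: the centre of its underside over the pad (within 100 mm along its x and 70 mm along its y of the middle), within 6 mm of the pad's face, upright within 0.12 rad, red end up; the stand still stuck down with its bellows relaxed (under 2 mm) (x of knob_foot in the frame of pad_top between -0.1 and 0.1 m and y of knob_foot in the frame of pad_top between -0.07 and 0.07 m and z of knob_foot in the frame of pad_top below 0.006 m and angle between knob_foot's own z axis and vertical below 0.12 rad and linear speed of knob below 0.02 m/s and value of joint spindle below 0.002 m); the robot touches nothing.
It fails at once if pulled so hard that the suction foot lets go (bellows stretched over 7 mm) (value of joint spindle above 0.007 m).
It fails at once if mint tin moved over 25 mm (distance of tin_mid from where it was at the start of the episode above 0.025 m).
It fails at once if sweet jar moved over 25 mm or tipped (distance of jar_mid from where it was at the start of the episode above 0.025 m or angle between jar_mid's own z axis and vertical above 0.5 rad).
It also fails if it takes over 69 s, if anything falls off the work surface, if the arm or the gripper's body presses on something with over 40 N, if the wrist force passes 120 N, or if a joint passes its speed limit or range.

## Robot

A 6-joint arm with a two-finger parallel gripper is mounted at the origin on a cart in front of the work surface, level with it; the furniture and walls round the work are solid. World frame = base frame: x ahead of the robot, y to its left, z up, the work surface at z = 0. Lengths are in mm, angles in rad, forces in N, time in s.
With the tool pointing down it reaches from about 350 to 975 mm from the base axis. Payload 7.1 kg.
Tool frame: the origin (TCP) lies on the mounting face of the last link; the fingertips stand 182 mm ahead of it and the grasp point (between the pads) lies 163 mm ahead of it (ctrl.finger_overhang is the distance from the TCP to the fingertips, in mm); z points along the fingers, y is the direction in which the jaws open and shut (so a half turn about z gives the same grasp; the last joint's range is limited). The gripper opens to 88 mm and grips with 3 to 60 N. Pads are 20 mm wide; open, the fingers measure 115 mm over their backs; the gripper's body (75 mm by 178 mm) begins 61 mm behind the grasp point.
Start: joints at [-1.178, 0.423, 1.63, -0, 1.089, -0.019], TCP at [250.178, -572.728, 404.675] pointing down, gripper open.
Joint ranges: [-3, 3], [-0.9, 2.11], [0.09, 2.58], [-1.31, 4.45], [0.11, 2.69], [-2.54, 2.54]. Speed limits (rad/s): [2.39, 2.39, 3.01, 3.14, 3.14, 3.14].

## Interface

Orientations are given as a rotation vector (axis times angle).
In Python, from workcell import ctrl, viewer, recognise gives the robot as it stands.
- The arm moves only by the shell command python3 -m handwheel 'ROWS'. ROWS is JSON, a list of rows, each an object of numbers: "gripper": the closure, from 0 (fully open) to 1 (shut); "tx", "ty", "tz": the shift along the tool's x, y, z in m; "rx", "ry", "rz": the turn, a rotation vector about the tool's x, y, z in degrees. In form: [{"gripper": .., "tx": .., "ty": .., "tz": .., "rx": .., "ry": .., "rz": ..}, ...]. A call has 1 to 8 rows; each row shifts and turns the commanded pose from where the row before left it, along the tool's axes as they then stand; what a row does not reach is not made up. A row lasts 1/8 s, in which the tool goes at most 62.5 mm and 10.7 degrees, less where a joint would pass 70% of its speed; a pose out of reach is approached as far as the arm can. A call with a gripper value outside its range is refused whole. The fingers move at their own pace and stop on an object; the grip force is fixed at half the most. Time passes only in rows, so rows that do not move let the fingers close. It gives the time, the measured TCP pose, the force and the opening at its end, in the units of the state.
- ctrl.get_obs(): the state, without advancing time (a new reading comes with each control period).
- viewer.get_image(name): name is "scene" or "top" or "wrist"; returns a dict with "image" (384x512x3 uint8, red, green, blue), "range_z" (384x512 float32, mm along the optical axis (not along the pixel's ray), 0 where there is no reading), "vfov" (degrees; the focal length in pixels is half the picture's height over the tangent of half this angle, whatever the lens; pixels are square), "cx", "cy" (the principal point, pixels), "extrinsics" (4x4, takes a point from world to camera coordinates); the wrist camera has in their place "T_tool_cam" (4x4, takes a point from camera to tool coordinates, whose origin is the TCP and whose axes are the flange's). Camera axes: x right, y up, looking along -z (the intrinsics and any distortion apply to the point x, -y, -z); pixel columns grow to the right and rows downward; lengths in mm; the calibration is good to about 2 mm. A picture is of the moment at which its call begins: read the wrist's pose just before it.
- ctrl.close_job(): hands the job in, once; it reports no verdict.
Trained networks look in a picture, given as the dict that the camera call returned (one of the last four; its "shot" number tells which), for a name from the list of things; names that differ only in an ending like _2 or _b are one class to them, and where a whole thing is asked for, a point or a joint stands for the part that bears it (a point fixed in the world has none). Each returns a list of dicts, best first, with "p" (0 to 1); they miss things now and then, are a little off and sometimes report something else, mostly with a low value. They report only what shows in the picture. A call takes as long as a camera call. They do not tell look-alikes from the thing itself.
- recognise(picture, name): "xy" ([column, row] as shares, 0 to 1, of the picture: columns of its width, rows of its height, amid what is visible of it).
The state is a dict: "t": time; "qpos": joint angles; "qvel": joint speeds; "joint_torque": joint torques, N m; "ee_pos": TCP position; "orientation": TCP orientation; "ft_force": force on the tool from outside, world axes, zero at the start; "moment": the same for the moment, N m; "width": finger opening in mm.
Only numpy, scipy, OpenCV 4.12 (cv2) and the standard library are available. Lean on these libraries where they do the work, as an engineer would, in place of code of your own. Each camera call takes 0.05 s, during which the arm holds its last target.

## Working session

There is one attempt and no reset: what is moved stays moved. The work goes in short steps, Python scripts to look and compute and a shell command to move; the robot and the scene stay as the last step left them, time stands still between calls to the robot, and variables do not carry over. Pictures are saved under pics/ and viewed, and the job is handed in when it is done.

```bash
ls; mkdir -p pics; cat > h.py <<'E'
import numpy as np, cv2, math
from workcell import ctrl, viewer, recognise
from scipy.spatial.transform import Rotation as R
def shot(name):
    o=ctrl.get_obs(); p=viewer.get_image(name)
    if 'extrinsics' in p: T=np.linalg.inv(np.array(p['extrinsics']))
    else:
        W=np.eye(4);W[:3,:3]=R.from_rotvec(o['orientation']).as_matrix();W[:3,3]=o['ee_pos'];T=W@np.array(p['T_tool_cam'])
    return p,T
def world(p,T,u,v,z=None):
    f=192/math.tan(math.radians(p['vfov'])/2)
    d=z if z is not None else float(p['range_z'][int(v),int(u)])
    c=np.array([(u-p['cx'])/f*d,-(v-p['cy'])/f*d,-d,1]); return (T@c)[:3]
def cloud(p,T):
    f=192/math.tan(math.radians(p['vfov'])/2)
    v,u=np.mgrid[:384,:512]; d=p['range_z']
    c=np.stack([(u-p['cx'])/f*d,-(v-p['cy'])/f*d,-d,np.ones_like(d)],-1)
    w=(c@T.T)[...,:3]; w[d==0]=np.nan; return w
def save(p,n): cv2.imwrite('pics/'+n,cv2.cvtColor(p['image'],cv2.COLOR_RGB2BGR))
E
python3 - <<'E'
from h import *
for n in ['scene','top','wrist']:
    p,T=shot(n); save(p,n+'0.png'); print(n,{k:p[k] for k in p if k not in('image','range_z')})
    w=cloud(p,T)
    for k in ['knob_grip','stand_foot','pad_top','tin_mid','jar_mid']:
        for r in recognise(p,k)[:5]:
            u,v=r['xy'][0]*512,r['xy'][1]*384
            print(k,round(r['p'],2),int(u),int(v),np.round(w[min(int(v),383),min(int(u),511)]))
print(ctrl.get_obs(),ctrl.finger_overhang)
E
```

```text
pics
scene {'vfov': 42.25787567185741, 'cx': 264.68406297492845, 'cy': 200.62349547157524, 'extrinsics': array([[ 7.13971051e-01, -7.00155067e-01,  5.31227611e-03,
        -3.80037174e+02],
       [ 3.83601348e-01,  3.97495428e-01,  8.33575066e-01,
        -2.57930499e+02],
       [-5.85743412e-01, -5.93110670e-01,  5.52380656e-01,
        -1.39338898e+03],
       [ 0.00000000e+00,  0.00000000e+00,  0.00000000e+00,
         1.00000000e+00]]), 'shot': 1}
knob_grip 0.93 325 220 [ 585. -217.   70.]
knob_grip 0.82 305 216 [ 483. -220.  137.]
knob_grip 0.52 311 270 [ 408. -316.   33.]
knob_grip 0.19 303 235 [ 483. -216.   64.]
stand_foot 0.73 301 241 [ 480. -212.   41.]
stand_foot 0.59 304 234 [ 470. -231.   84.]
pad_top 0.69 216 189 [514. 237.  11.]
jar_mid 0.65 277 220 [ 464. -124.   82.]
jar_mid 0.29 217 192 [499. 213.  16.]
top {'vfov': 43.40176368967765, 'cx': 255.5420688371172, 'cy': 186.9428480853741, 'extrinsics': array([[ 2.28689335e-02, -9.99725535e-01, -5.08586080e-03,
        -4.39440697e+01],
       [ 9.94011292e-01,  2.21938829e-02,  1.06999924e-01,
        -5.08427043e+02],
[... 801 characters left out ...]
        1.00000000e+00]]), 'shot': 3}
{'t': 0.9, 'qpos': array([-1.17799655e+00,  4.23114554e-01,  1.62989109e+00,  1.01224682e-05,
        1.08859734e+00, -1.89995484e-02]), 'qvel': array([ 0.00024716,  0.00121363,  0.00108601,  0.00018065,  0.00108038,
       -0.00068184]), 'joint_torque': array([ 4.14222632e-04, -5.44555557e+01, -2.74048251e+01,  6.44088350e-02,
        1.65714050e-02, -1.43175178e-07]), 'ee_pos': array([ 250.18307855, -572.73176007,  404.66947598]), 'orientation': array([-3.07522413e+00, -6.42282401e-01, -1.08265725e-05]), 'ft_force': array([-0.31429582, -0.01073203, -0.70182035]), 'moment': array([-0.01855319,  0.01033027, -0.02846924]), 'width': 87.6644291999253} 182.0
```

```bash
python3 - <<'E'
import cv2
a=cv2.imread('pics/scene0.png');b=cv2.imread('pics/top0.png')
cv2.imwrite('pics/c1.png',cv2.resize(a[150:320,190:410],None,fx=3.5,fy=3.5))
cv2.imwrite('pics/c2.png',cv2.resize(b[100:270,120:380],None,fx=3,fy=3))
E
```

```text
(no output)
```

View pics/c1.png

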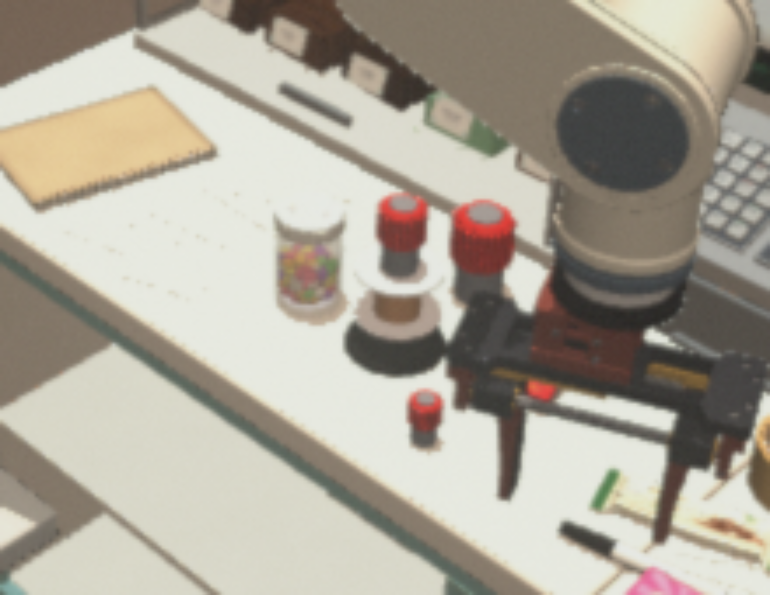

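View pics/c2.png

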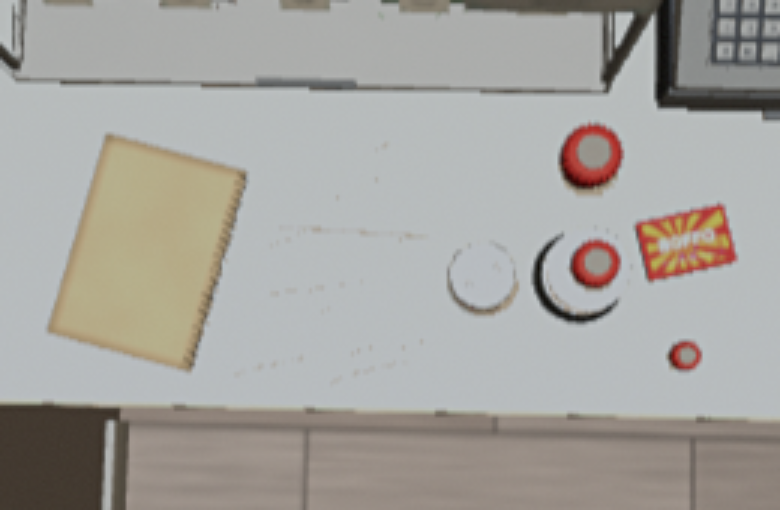

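View pics/scene0.png

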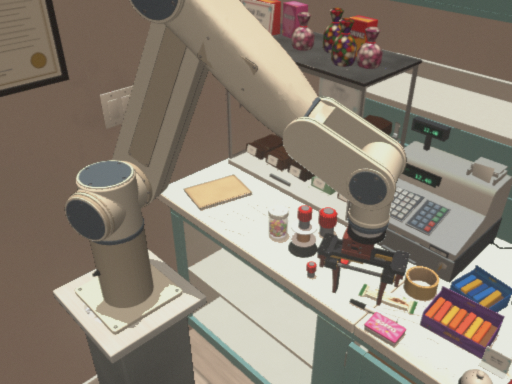

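Three fluted red knobs could be taken for the target: the large one standing at scene (325,220) / top (318,152), the small one at scene (311,270) / top (348,218), and the one on the reel at scene (305,216) / top (318,187). The one on the reel is middle-sized and sits on the spindle, so that is the one. Other red things are the tin at top (348,180) and the sweets, which are not knobs. Next I measure.

```bash
cat >> h.py <<'E'
def fit(xy):
    A=np.c_[2*xy,np.ones(len(xy))]; s=np.linalg.lstsq(A,(xy**2).sum(1),rcond=None)[0]
    return s[:2],math.sqrt(s[2]+s[0]**2+s[1]**2)
E
python3 - <<'E'
from h import *
p,T=shot('top'); w=cloud(p,T); h=cv2.cvtColor(p['image'],cv2.COLOR_RGB2HSV)
red=(((h[...,0]<8)|(h[...,0]>172))&(h[...,1]>120)).astype('u1')
n,l,s,c=cv2.connectedComponentsWithStats(red)
for i in range(1,n):
    if s[i,4]>30:
        m=l==i; print(s[i],np.round(np.nanmedian(w[m],0)),np.round(np.nanmax(w[m][:,2])),)
def zone(x0,x1,y0,y1,z0,z1,nm):
    m=(w[...,0]>x0)&(w[...,0]<x1)&(w[...,1]>y0)&(w[...,1]<y1)&(w[...,2]>z0)&(w[...,2]<z1); q=w[m]
    if len(q)<5: print(nm,len(q));return
    mr=cv2.minAreaRect(q[:,:2].astype('f4')); print(nm,len(q),q.mean(0).round(1),q.min(0).round(),q.max(0).round(),[np.round(a,1) for a in mr])
zone(440,560,-260,-160,140,165,'knobtop')
zone(440,560,-270,-140,75,100,'reel')
zone(420,560,-150,-50,85,110,'jar')
zone(540,660,-260,-160,75,110,'bigknob')
zone(430,620,-360,-255,12,35,'tin')
zone(350,700,100,380,5,20,'pad')
zone(350,760,100,380,25,600,'shelf')
zone(350,460,-360,-250,10,60,'small')
E
```

```text
[187   0  13  14  64] [780.  83. 582.] 619.0
[284   0  34  31 270] [ 763. -101.  611.] 638.0
[320   4  14   8  43] [ 791. -163.  579.] 616.0
[176   7   7  13  31] [790. 121. 559.] 570.0
[208  17   6  11  33] [775.  59. 545.] 555.0
[278  35   5   8  31] [737. -77. 569.] 574.0
[307 142  20  21 211] [ 602. -201.   89.] 98.0
[485 167   8  29 186] [ 545. -718.   38.] 46.0
[464 168   9  29 196] [ 534. -656.   39.] 48.0
[478 169   4  27  31] [ 536. -692.   36.] 47.0
[332 173  33  20 131] [ 520. -286.   23.] 31.0
[311 180  15  16 113] [ 494. -200.  153.] 162.0
[343 214  10   9  41] [ 422. -300.   45.] 53.0
[473 281  17  14  82] [ 262. -529.  391.] 532.0
knobtop 196 [ 500.4 -203.5  153.3] [ 481. -225.  142.] [ 522. -184.  162.] [array([ 501.2, -204.4]), array([41.1, 41.3]), np.float64(3.1)]
reel 392 [ 498.7 -200.    87.8] [ 463. -242.   80.] [ 541. -164.   99.] [array([ 502.2, -203.6]), array([77.8, 77.8]), np.float64(2.8)]
jar 406 [ 491.6 -102.9  101.1] [ 460. -133.   87.] [523. -71. 109.] [array([ 491.7, -102.5]), array([62.3, 61.8]), np.float64(5.2)]
bigknob 321 [ 610.6 -205.8   90.8] [ 540. -236.   77.] [ 640. -178.   99.] [array([ 593.7, -212.5]), array([98.5, 57.4]), np.float64(16.2)]
tin 608 [ 537.  -308.1   23.3] [ 500. -359.   14.] [ 574. -259.   32.] [array([ 537.3, -308.3]), array([60.2, 91. ]), np.float64(14.2)]
pad 4517 [525.8 233.6  11.1] [364. 100.   5.] [700. 380.  20.] [array([532.2, 239.8]), array([279.9, 334.9]), np.float64(89.8)]
shelf 7845 [721.8 253.6 468.2] [674. 100.  25.] [760. 380. 600.] [array([717.2, 240. ]), array([ 86.1, 280.1]), np.float64(0.1)]
small 89 [ 423.5 -303.5   43.5] [ 411. -331.   10.] [ 451. -286.   53.] [array([ 428.4, -313.6]), array([32. , 48.1]), np.float64(19.6)]
```

```bash
cat >> h.py <<'E'
def to(x,y,z):
    o=ctrl.get_obs(); M=R.from_rotvec(o['orientation'])
    d=M.inv().apply(np.array([x,y,z])-o['ee_pos'])
    A=M.as_matrix()
    print('t',round(o['t'],2),'tcp',o['ee_pos'].round(1),'d_tool mm',d.round(1),'x axis',A[:,0].round(3),'z',A[:,2].round(4),'q',o['qpos'].round(3),'F',o['ft_force'].round(2),'M',o['moment'].round(3),'w',round(o['width'],1))
E
python3 - <<'E'
from h import *
to(501,-204,430)
E
```

```text
t 0.95 tcp [ 250.2 -572.7  404.7] d_tool mm [ 377.4 -237.5  -25.3] x axis [0.916 0.4   0.   ] z [ 0.e+00 -1.e-04 -1.e+00] q [-1.178  0.423  1.63   0.     1.089 -0.019] F [-1.   -0.87  0.26] M [ 0.04   0.053 -0.039] w 87.9
```

```bash
python3 -m handwheel '[{"gripper":0,"tx":0.047,"ty":-0.0297,"tz":-0.0032},{"tx":0.047,"ty":-0.0297,"tz":-0.0032},{"tx":0.047,"ty":-0.0297,"tz":-0.0032},{"tx":0.047,"ty":-0.0297,"tz":-0.0032},{"tx":0.047,"ty":-0.0297,"tz":-0.0032},{"tx":0.047,"ty":-0.0297,"tz":-0.0032},{"tx":0.047,"ty":-0.0297,"tz":-0.0032},{"tx":0.047,"ty":-0.0297,"tz":-0.0032}]'; python3 -m handwheel '[{"gripper":0},{"gripper":0}]'
python3 - <<'E'
from h import *
to(501,-204,430)
p,T=shot('wrist'); save(p,'w1.png'); w=cloud(p,T)
for k in ['knob_grip','jar_mid','tin_mid']:
    for r in recognise(p,k)[:3]:
        u,v=r['xy'][0]*512,r['xy'][1]*384; print(k,round(r['p'],2),int(u),int(v),np.round(w[int(v),int(u)]))
def zone(x0,x1,y0,y1,z0,z1,nm):
    m=(w[...,0]>x0)&(w[...,0]<x1)&(w[...,1]>y0)&(w[...,1]<y1)&(w[...,2]>z0)&(w[...,2]<z1); q=w[m]
    if len(q)<5: print(nm,len(q));return
    mr=cv2.minAreaRect(q[:,:2].astype('f4')); print(nm,len(q),q.mean(0).round(1),q.min(0).round(),q.max(0).round(),[np.round(a,1) for a in mr], cv2.minEnclosingCircle(q[:,:2].astype('f4')))
zone(460,540,-245,-160,147,165,'knobtop')
zone(460,540,-245,-160,125,165,'knobgrip')
zone(440,560,-270,-140,80,95,'reel')
E
```

```text
t 0.95 tcp [ 250.2 -572.7  404.7] d_tool mm [ 377.4 -237.5  -25.3] x axis [0.916 0.4   0.   ] z [ 0.e+00 -1.e-04 -1.e+00] q [-1.178  0.423  1.63   0.     1.089 -0.019] F [-1.   -0.87  0.26] M [ 0.04   0.053 -0.039] w 87.9
knobtop 0
knobgrip 0
reel 0$[0]: bad value
$[0]: bad value
```

View pics/w1.png

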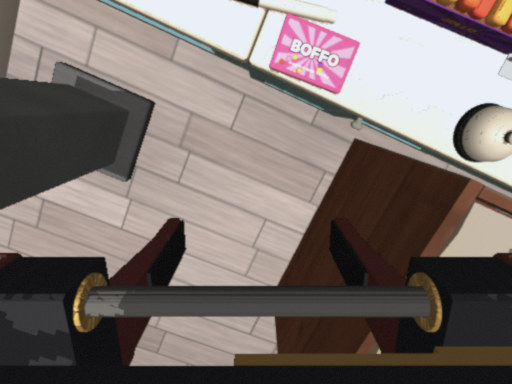

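The move was refused, so the picture still shows the start pose over the floor. Each row probably needs all seven keys.

```bash
python3 -m handwheel '[{"gripper":0,"tx":0.047,"ty":-0.0297,"tz":-0.0032,"rx":0,"ry":0,"rz":0},{"gripper":0,"tx":0.047,"ty":-0.0297,"tz":-0.0032,"rx":0,"ry":0,"rz":0},{"gripper":0,"tx":0.047,"ty":-0.0297,"tz":-0.0032,"rx":0,"ry":0,"rz":0},{"gripper":0,"tx":0.047,"ty":-0.0297,"tz":-0.0032,"rx":0,"ry":0,"rz":0},{"gripper":0,"tx":0.047,"ty":-0.0297,"tz":-0.0032,"rx":0,"ry":0,"rz":0},{"gripper":0,"tx":0.047,"ty":-0.0297,"tz":-0.0032,"rx":0,"ry":0,"rz":0},{"gripper":0,"tx":0.047,"ty":-0.0297,"tz":-0.0032,"rx":0,"ry":0,"rz":0},{"gripper":0,"tx":0.047,"ty":-0.0297,"tz":-0.0032,"rx":0,"ry":0,"rz":0}]'; python3 -m handwheel '[{"gripper":0,"tx":0,"ty":0,"tz":0,"rx":0,"ry":0,"rz":0},{"gripper":0,"tx":0,"ty":0,"tz":0,"rx":0,"ry":0,"rz":0}]'
cat > look.py <<'E'
from h import *
import sys
to(501,-204,430)
p,T=shot('wrist'); save(p,sys.argv[1]); w=cloud(p,T)
for k in ['knob_grip','jar_mid','tin_mid']:
    for r in recognise(p,k)[:3]:
        u,v=r['xy'][0]*512,r['xy'][1]*384; print(k,round(r['p'],2),int(u),int(v),np.round(w[int(v),int(u)]))
def zone(x0,x1,y0,y1,z0,z1,nm):
    m=(w[...,0]>x0)&(w[...,0]<x1)&(w[...,1]>y0)&(w[...,1]<y1)&(w[...,2]>z0)&(w[...,2]<z1); q=w[m]
    if len(q)<5: print(nm,len(q));return
    mr=cv2.minAreaRect(q[:,:2].astype('f4')); print(nm,len(q),q.mean(0).round(1),q.min(0).round(),q.max(0).round(),[np.round(a,1) for a in mr], cv2.minEnclosingCircle(q[:,:2].astype('f4')))
zone(460,540,-245,-160,147,165,'knobtop')
zone(460,540,-245,-160,125,165,'knobgrip')
zone(440,560,-270,-140,80,95,'reel')
E
python3 look.py w2.png
```

```text
t: 2.15
ee_pos: [500.5, -202.9, 430.7]
orientation: [3.075, 0.642, 0.001]
ft_force: [0.6, -0.4, 0.3]
width: 87.7
t: 2.4
ee_pos: [499.4, -204.6, 430.2]
orientation: [3.075, 0.644, -0.001]
ft_force: [0.8, 1.0, -0.3]
width: 87.9
t 2.4 tcp [ 499.4 -204.6  430.2] d_tool mm [1.7 0.1 0.2] x axis [ 0.916  0.401 -0.   ] z [-4.e-04 -2.e-04 -1.e+00] q [-0.411  0.268  1.796 -0.     1.079  0.748] F [ 0.76  0.97 -0.27] M [-0.037 -0.017 -0.036] w 87.9
knob_grip 0.95 256 187 [ 502. -203.  154.]
knob_grip 0.83 302 238 [ 431. -303.   44.]
knob_grip 0.82 303 79 [ 610. -208.   91.]
jar_mid 0.78 177 143 [ 498. -113.  100.]
jar_mid 0.41 254 155 [ 517. -194.   87.]
tin_mid 0.7 336 167 [ 536. -306.   21.]
knobtop 1543 [ 500.1 -206.2  152.3] [ 477. -229.  147.] [ 521. -185.  156.] [array([ 498.9, -206.7]), array([43. , 42.9]), np.float64(25.2)] ((498.96075439453125, -206.8065185546875), 21.83537483215332)
knobgrip 1743 [ 501.6 -205.5  150.6] [ 477. -229.  125.] [ 521. -185.  156.] [array([ 499. , -206.8]), array([43.2, 42.9]), np.float64(38.4)] ((499.0633850097656, -206.74156188964844), 21.894451141357422)
reel 2038 [ 511.3 -201.4   86.3] [ 461. -247.   83.] [ 539. -167.   95.] [array([ 502.8, -205.1]), array([71. , 78.1]), np.float64(23.5)] ((499.3900146484375, -206.74989318847656), 39.885921478271484)
```

View pics/w2.png

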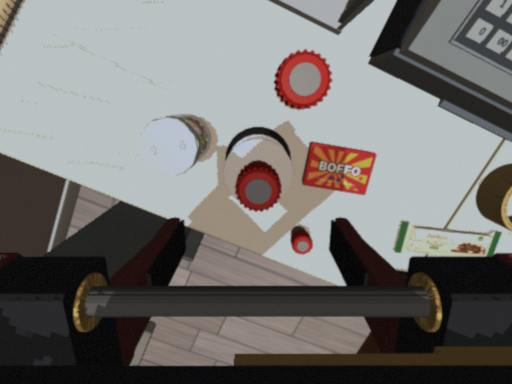

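The crop centre (258,187) is the fluted red knob on the white reel. It is smaller than the one at (303,79) and larger than the one at (302,242), so the choice is confirmed. Descending.

```bash
python3 -c "
from h import *
to(499.6,-206.1,297)"
```

```text
t 2.6 tcp [ 499.  -205.6  430.2] d_tool mm [  0.4   0.7 133.2] x axis [ 0.917  0.398 -0.   ] z [-3.e-04  0.e+00 -1.e+00] q [-0.413  0.268  1.796 -0.     1.078  0.748] F [-0.48 -0.04  0.35] M [0.023 0.028 0.03 ] w 88.0
```

```bash
python3 -m handwheel '[{"gripper":0,"tx":0.0004,"ty":0.0007,"tz":0.033,"rx":0,"ry":0,"rz":0},{"gripper":0,"tx":0,"ty":0,"tz":0.033,"rx":0,"ry":0,"rz":0},{"gripper":0,"tx":0,"ty":0,"tz":0.033,"rx":0,"ry":0,"rz":0},{"gripper":0,"tx":0,"ty":0,"tz":0.0335,"rx":0,"ry":0,"rz":0},{"gripper":0,"tx":0,"ty":0,"tz":0,"rx":0,"ry":0,"rz":0},{"gripper":0,"tx":0,"ty":0,"tz":0,"rx":0,"ry":0,"rz":0}]';python3 -c "
from h import *
to(499.6,-206.1,297)"; python3 look.py w3.png
```

```text
t: 3.35
ee_pos: [500.5, -205.7, 298.7]
orientation: [3.075, 0.641, 0.001]
ft_force: [-0.1, 0.3, 0.8]
width: 87.9
t 3.35 tcp [ 500.5 -205.7  298.7] d_tool mm [-1.   0.   1.7] x axis [0.917 0.399 0.001] z [ 9.e-04 -4.e-04 -1.e+00] q [-0.412  0.452  1.887 -0.     0.802  0.748] F [-0.11  0.34  0.75] M [-0.007  0.001 -0.046] w 87.9
t 3.35 tcp [ 500.5 -205.7  298.7] d_tool mm [   1.2   -1.2 -131.3] x axis [0.917 0.399 0.001] z [ 9.e-04 -4.e-04 -1.e+00] q [-0.412  0.452  1.887 -0.     0.802  0.748] F [-0.11  0.34  0.75] M [-0.007  0.001 -0.046] w 87.9
knob_grip 0.73 333 63 [ 610. -208.   92.]
knob_grip 0.69 254 248 [ 509. -201.  153.]
knob_grip 0.63 312 282 [ 429. -300.   13.]
jar_mid 0.8 117 166 [ 501. -111.  100.]
jar_mid 0.75 258 191 [ 518. -200.   86.]
tin_mid 0.63 374 195 [ 539. -307.   22.]
knobtop 5104 [ 503.  -201.9  152.9] [ 473. -245.  147.] [ 530. -160.  165.] [array([ 504., -205.]), array([33.3, 92.6]), np.float64(20.7)] ((504.4925537109375, -205.2190704345703), 46.855735778808594)
knobgrip 6983 [ 504.2 -200.2  148.6] [ 473. -245.  125.] [ 530. -160.  165.] [array([ 503.9, -204.9]), array([33.5, 93.2]), np.float64(21.0)] ((504.5845031738281, -205.16714477539062), 47.05137634277344)
reel 5296 [ 512.3 -201.    86.3] [ 464. -246.   83.] [ 539. -167.   95.] [array([ 505.9, -203.6]), array([65.1, 79.4]), np.float64(23.2)] ((499.35748291015625, -206.42626953125), 39.89980697631836)
```

View pics/w3.png

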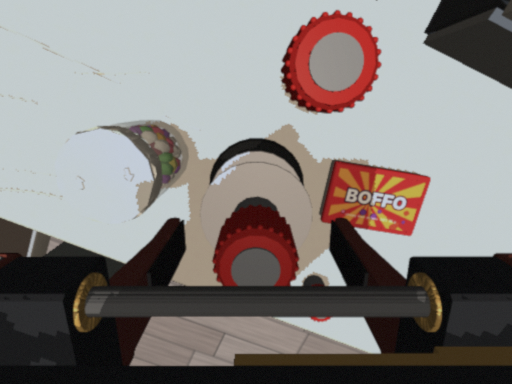

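The knob sits between the fingers (grey top at (255,270), fingers at 185 and 335). Closing.

```bash
python3 -m handwheel '[{"gripper":1,"tx":0,"ty":0,"tz":0,"rx":0,"ry":0,"rz":0},{"gripper":1,"tx":0,"ty":0,"tz":0,"rx":0,"ry":0,"rz":0},{"gripper":1,"tx":0,"ty":0,"tz":0,"rx":0,"ry":0,"rz":0},{"gripper":1,"tx":0,"ty":0,"tz":0,"rx":0,"ry":0,"rz":0},{"gripper":1,"tx":0,"ty":0,"tz":0,"rx":0,"ry":0,"rz":0},{"gripper":1,"tx":0,"ty":0,"tz":0,"rx":0,"ry":0,"rz":0}]';python3 -c "
from h import *
to(499.6,-206.1,297)"
```

```text
t: 4.3
ee_pos: [500.3, -204.9, 297.7]
orientation: [-3.075, -0.642, 0.0]
ft_force: [0.9, 1.0, -0.4]
width: 44.6
t 4.3 tcp [ 500.3 -204.9  297.7] d_tool mm [-1.1  0.8  0.7] x axis [ 0.916  0.4   -0.   ] z [-1.e-04  1.e-04 -1.e+00] q [-0.411  0.453  1.888  0.     0.801  0.748] F [ 0.9   1.04 -0.36] M [0.078 0.067 0.034] w 44.6
```

```bash
python3 -m handwheel '[{"gripper":1,"tx":0,"ty":0,"tz":-0.001,"rx":0,"ry":0,"rz":0},{"gripper":1,"tx":0,"ty":0,"tz":-0.001,"rx":0,"ry":0,"rz":0},{"gripper":1,"tx":0,"ty":0,"tz":0,"rx":0,"ry":0,"rz":0}]'; python3 -m handwheel '[{"gripper":1,"tx":0,"ty":0,"tz":0,"rx":0,"ry":0,"rz":-4},{"gripper":1,"tx":0,"ty":0,"tz":0,"rx":0,"ry":0,"rz":-8},{"gripper":1,"tx":0,"ty":0,"tz":0,"rx":0,"ry":0,"rz":-8}]'; python3 -c "
from h import *
to(499.6,-206.1,297)"
```

```text
t: 4.68
ee_pos: [500.2, -204.9, 299.4]
orientation: [-3.075, -0.642, 0.0]
ft_force: [2.4, -0.7, -7.6]
width: 44.6
t: 5.05
ee_pos: [500.1, -204.7, 299.4]
orientation: [-2.913, -1.172, 0.001]
ft_force: [1.7, 4.2, -6.2]
width: 43.9
t 5.05 tcp [ 500.1 -204.7  299.4] d_tool mm [-1.3  0.7  2.4] x axis [0.722 0.692 0.   ] z [-9.e-04  1.e-03 -1.e+00] q [-4.110e-01  4.500e-01  1.888e+00  1.000e-03  8.050e-01  3.950e-01] F [ 1.73  4.2  -6.2 ] M [ 0.643 -0.095 -0.184] w 43.9
```

```bash
python3 -m handwheel '[{"gripper":1,"tx":0,"ty":0,"tz":-0.0006,"rx":0,"ry":0,"rz":-10},{"gripper":1,"tx":0,"ty":0,"tz":-0.0006,"rx":0,"ry":0,"rz":-10},{"gripper":1,"tx":0,"ty":0,"tz":-0.0004,"rx":0,"ry":0,"rz":-10},{"gripper":1,"tx":0,"ty":0,"tz":-0.0004,"rx":0,"ry":0,"rz":-10},{"gripper":1,"tx":0,"ty":0,"tz":-0.0004,"rx":0,"ry":0,"rz":-10},{"gripper":1,"tx":0,"ty":0,"tz":-0.0004,"rx":0,"ry":0,"rz":-10}]'; python3 -c "
from h import *
to(499.6,-206.1,297)"
```

```text
t: 5.8
ee_pos: [499.8, -204.3, 302.2]
orientation: [-1.935, -2.471, -0.001]
ft_force: [1.5, 2.1, -4.0]
width: 44.3
t 5.8 tcp [ 499.8 -204.3  302.2] d_tool mm [-1.7 -0.6  5.2] x axis [-0.24   0.971  0.002] z [-0.0019  0.002  -1.    ] q [-4.100e-01  4.460e-01  1.887e+00  1.000e-03  8.120e-01 -6.540e-01] F [ 1.47  2.09 -3.97] M [ 0.462 -0.285 -0.208] w 44.3
```

```bash
python3 -m handwheel '[{"gripper":1,"tx":0,"ty":0,"tz":-0.0008,"rx":0,"ry":0,"rz":-10},{"gripper":1,"tx":0,"ty":0,"tz":-0.0008,"rx":0,"ry":0,"rz":-10},{"gripper":1,"tx":0,"ty":0,"tz":-0.0008,"rx":0,"ry":0,"rz":-10},{"gripper":1,"tx":0,"ty":0,"tz":-0.0006,"rx":0,"ry":0,"rz":-10},{"gripper":1,"tx":0,"ty":0,"tz":-0.0006,"rx":0,"ry":0,"rz":-10},{"gripper":1,"tx":0,"ty":0,"tz":-0.0006,"rx":0,"ry":0,"rz":-10}]'; python3 -c "
from h import *
to(499.6,-206.1,297)"
```

```text
t: 6.55
ee_pos: [499.4, -204.9, 306.0]
orientation: [-0.439, -3.108, -0.0]
ft_force: [-2.0, -0.8, -9.0]
width: 44.5
t 6.55 tcp [ 499.4 -204.9  306. ] d_tool mm [-0.6 -1.1  9. ] x axis [-0.961  0.277  0.003] z [-3.e-03  5.e-04 -1.e+00] q [-4.110e-01  4.390e-01  1.885e+00 -1.000e-03  8.200e-01 -1.701e+00] F [-1.99 -0.78 -8.98] M [-0.107  0.243 -0.254] w 44.5
```

```bash
python3 -m handwheel '[{"gripper":1,"tx":0,"ty":0,"tz":0,"rx":0,"ry":0,"rz":10},{"gripper":1,"tx":0,"ty":0,"tz":-0.0005,"rx":0,"ry":0,"rz":10},{"gripper":1,"tx":0,"ty":0,"tz":-0.0005,"rx":0,"ry":0,"rz":10},{"gripper":1,"tx":0,"ty":0,"tz":-0.0005,"rx":0,"ry":0,"rz":10},{"gripper":1,"tx":0,"ty":0,"tz":-0.0005,"rx":0,"ry":0,"rz":10},{"gripper":1,"tx":0,"ty":0,"tz":-0.0005,"rx":0,"ry":0,"rz":10},{"gripper":1,"tx":0,"ty":0,"tz":-0.0005,"rx":0,"ry":0,"rz":10},{"gripper":1,"tx":0,"ty":0,"tz":-0.0005,"rx":0,"ry":0,"rz":10}]'; python3 -c "
from h import *
to(499.6,-206.1,297)"
```

```text
t: 7.55
ee_pos: [499.6, -204.5, 309.6]
orientation: [-2.346, -2.086, 0.002]
ft_force: [0.1, 1.5, -6.4]
width: 44.5
t 7.55 tcp [ 499.6 -204.5  309.6] d_tool mm [-1.6  0.2 12.6] x axis [0.117 0.993 0.001] z [-0.0027  0.0014 -1.    ] q [-0.411  0.434  1.883  0.     0.828 -0.294] F [ 0.06  1.5  -6.45] M [ 0.243 -0.099  0.03 ] w 44.5
```

```bash
python3 -m handwheel '[{"gripper":1,"tx":0,"ty":0,"tz":-0.0007,"rx":0,"ry":0,"rz":10},{"gripper":1,"tx":0,"ty":0,"tz":-0.0007,"rx":0,"ry":0,"rz":10},{"gripper":1,"tx":0,"ty":0,"tz":-0.0006,"rx":0,"ry":0,"rz":10},{"gripper":1,"tx":0,"ty":0,"tz":-0.0006,"rx":0,"ry":0,"rz":10},{"gripper":1,"tx":0,"ty":0,"tz":-0.0006,"rx":0,"ry":0,"rz":10},{"gripper":1,"tx":0,"ty":0,"tz":-0.0006,"rx":0,"ry":0,"rz":10},{"gripper":1,"tx":0,"ty":0,"tz":-0.0006,"rx":0,"ry":0,"rz":10},{"gripper":1,"tx":0,"ty":0,"tz":-0.0006,"rx":0,"ry":0,"rz":10}]'; python3 - <<'E'
from h import *
to(499.6,-206.1,297)
p,T=shot('scene'); save(p,'s2.png')
cv2.imwrite('pics/s2c.png',cv2.resize(cv2.imread('pics/s2.png')[130:280,220:400],None,fx=4,fy=4))
E
```

```text
t: 8.55
ee_pos: [500.5, -205.1, 315.3]
orientation: [3.14, 0.09, 0.001]
ft_force: [1.0, -3.4, -5.3]
width: 44.1
t 8.55 tcp [ 500.5 -205.1  315.3] d_tool mm [-0.9  0.9 18.3] x axis [0.998 0.057 0.001] z [ 5.e-04 -7.e-04 -1.e+00] q [-4.110e-01  4.260e-01  1.879e+00 -1.000e-03  8.360e-01  1.103e+00] F [ 0.98 -3.42 -5.31] M [-0.593 -0.173  0.041] w 44.1
```

View pics/s2c.png

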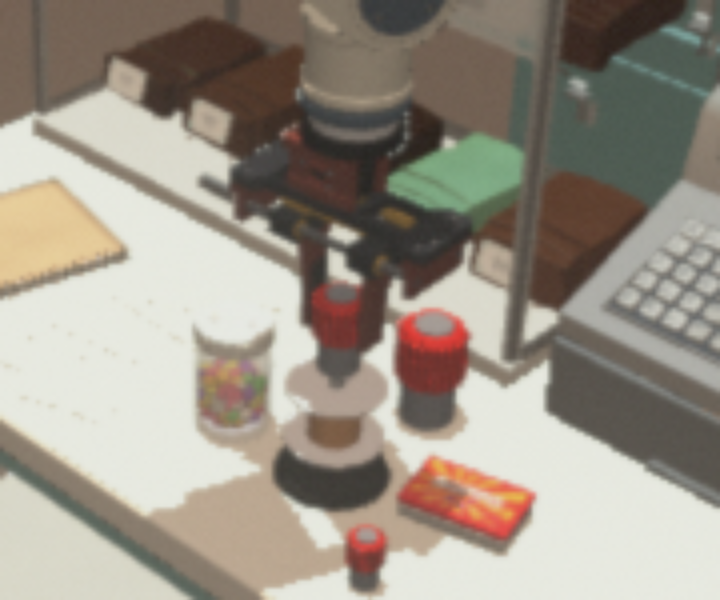

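The picture shows the knob well risen, with the spindle visible beneath its sleeve at (337,380) in the crop. The stand is stuck, and the jar and tin are undisturbed. Continuing.

```bash
python3 -m handwheel '[{"gripper":1,"tx":0,"ty":0,"tz":-0.0007,"rx":0,"ry":0,"rz":10},{"gripper":1,"tx":0,"ty":0,"tz":-0.0007,"rx":0,"ry":0,"rz":10},{"gripper":1,"tx":0,"ty":0,"tz":-0.0007,"rx":0,"ry":0,"rz":10},{"gripper":1,"tx":0,"ty":0,"tz":-0.0007,"rx":0,"ry":0,"rz":10},{"gripper":1,"tx":0,"ty":0,"tz":-0.0007,"rx":0,"ry":0,"rz":10},{"gripper":1,"tx":0,"ty":0,"tz":-0.0007,"rx":0,"ry":0,"rz":10}]'; python3 -m handwheel '[{"gripper":1,"tx":0,"ty":0,"tz":-0.0004,"rx":0,"ry":0,"rz":-10},{"gripper":1,"tx":0,"ty":0,"tz":-0.0005,"rx":0,"ry":0,"rz":-10},{"gripper":1,"tx":0,"ty":0,"tz":-0.0005,"rx":0,"ry":0,"rz":-10},{"gripper":1,"tx":0,"ty":0,"tz":-0.0005,"rx":0,"ry":0,"rz":-10}]';  python3 -c "
from h import *
to(499.6,-206.1,297)"
```

```text
t: 9.35
ee_pos: [500.3, -205.1, 320.0]
orientation: [2.766, -1.489, 0.001]
ft_force: [0.2, -0.5, -0.5]
width: 44.2
t: 9.85
ee_pos: [500.2, -204.9, 321.8]
orientation: [-3.111, 0.435, 0.0]
ft_force: [0.2, 0.8, -1.0]
width: 44.2
t 9.85 tcp [ 500.2 -204.9  321.8] d_tool mm [-0.3  1.3 24.8] x axis [ 0.962 -0.274 -0.   ] z [-0.e+00  1.e-04 -1.e+00] q [-0.411  0.415  1.876  0.     0.85   1.438] F [ 0.23  0.82 -1.03] M [0.045 0.003 0.025] w 44.2
```

The force is down to the knob's own weight, so the grip is gone. Lifting straight up.

```bash
python3 -m handwheel '[{"gripper":1,"tx":0,"ty":0,"tz":-0.002,"rx":0,"ry":0,"rz":0},{"gripper":1,"tx":0,"ty":0,"tz":-0.003,"rx":0,"ry":0,"rz":0},{"gripper":1,"tx":0,"ty":0,"tz":-0.003,"rx":0,"ry":0,"rz":0}]'; python3 -m handwheel '[{"gripper":1,"tx":0,"ty":0,"tz":-0.01,"rx":0,"ry":0,"rz":0},{"gripper":1,"tx":0,"ty":0,"tz":-0.015,"rx":0,"ry":0,"rz":0},{"gripper":1,"tx":0,"ty":0,"tz":-0.015,"rx":0,"ry":0,"rz":0},{"gripper":1,"tx":0,"ty":0,"tz":-0.015,"rx":0,"ry":0,"rz":0},{"gripper":1,"tx":0,"ty":0,"tz":-0.015,"rx":0,"ry":0,"rz":0},{"gripper":1,"tx":0,"ty":0,"tz":0,"rx":0,"ry":0,"rz":0},{"gripper":1,"tx":0,"ty":0,"tz":0,"rx":0,"ry":0,"rz":0}]'; python3 - <<'E'
from h import *
p,T=shot('top'); w=cloud(p,T); save(p,'t2.png')
h=cv2.cvtColor(p['image'],cv2.COLOR_RGB2HSV)
r=recognise(p,'pad_top')[0];print(r)
m=((h[...,0]>10)&(h[...,0]<28)&(h[...,1]>50)&(w[...,2]>4)&(w[...,2]<20)&(w[...,1]>60)&(w[...,1]<380)).astype('u1')
n,l,s,c=cv2.connectedComponentsWithStats(m); i=1+s[1:,4].argmax(); q=w[l==i]
print(s[i],q.mean(0),cv2.minAreaRect(q[:,:2].astype('f4')))
p,T=shot('scene'); save(p,'s3.png')
cv2.imwrite('pics/s3c.png',cv2.resize(cv2.imread('pics/s3.png')[110:280,200:400],None,fx=3.5,fy=3.5))
pw,T=shot('wrist'); save(pw,'w4.png')
to(520,225,430)
E
```

```text
t: 10.22
ee_pos: [500.3, -205.0, 329.7]
orientation: [3.109, -0.45, 0.0]
ft_force: [0.2, 0.3, -0.4]
width: 44.3
t: 11.1
ee_pos: [500.1, -204.9, 399.1]
orientation: [-3.109, 0.448, 0.001]
ft_force: [-0.6, 0.1, -1.3]
width: 44.1
{'xy': [0.3273, 0.4818], 'p': 0.62}
[ 136  145   66   78 3307] [515.09003943 229.06078335  12.18494524] ((515.9429321289062, 229.53053283691406), (148.754638671875, 206.813232421875), 75.91484069824219)
t 11.3 tcp [ 500.1 -204.9  398.8] d_tool mm [-102.4 -418.   -31. ] x axis [ 0.959 -0.282 -0.001] z [-1.1e-03  5.0e-04 -1.0e+00] q [-0.411  0.307  1.822  0.     1.013  1.446] F [-0.33 -0.51  0.08] M [-0.023  0.043 -0.008] w 44.1
```

View pics/s3c.png

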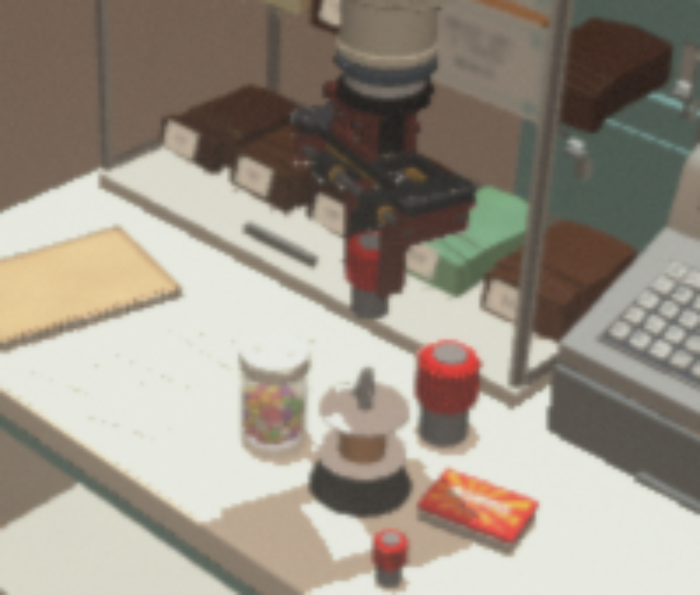

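View pics/t2.png

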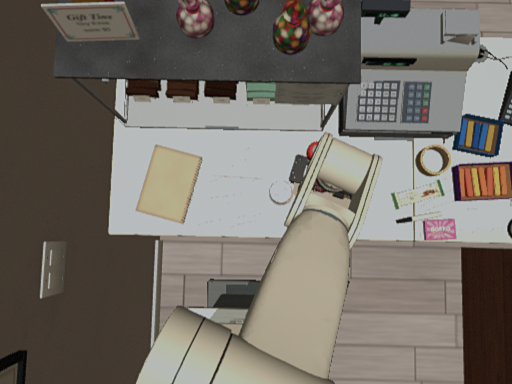

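View pics/w4.png

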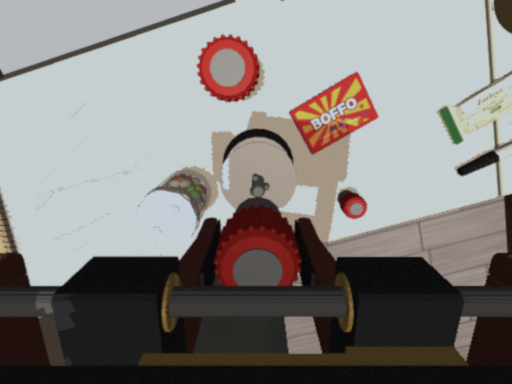

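The pictures show the knob hanging upright in the fingers, with the bare spindle at (365,385) in the scene crop. The stand, jar and tin are in place. The pad is centred near (516,229). Next I unwind the wrist and carry the knob over.

```bash
python3 -m handwheel '[{"gripper":1,"tx":0,"ty":0,"tz":0,"rx":0,"ry":0,"rz":-10},{"gripper":1,"tx":0,"ty":0,"tz":0,"rx":0,"ry":0,"rz":-10},{"gripper":1,"tx":0,"ty":0,"tz":0,"rx":0,"ry":0,"rz":-10},{"gripper":1,"tx":0,"ty":0,"tz":0,"rx":0,"ry":0,"rz":-10},{"gripper":1,"tx":0,"ty":0,"tz":0,"rx":0,"ry":0,"rz":-10},{"gripper":1,"tx":0,"ty":0,"tz":0,"rx":0,"ry":0,"rz":-10},{"gripper":1,"tx":0,"ty":0,"tz":0,"rx":0,"ry":0,"rz":0}]'; python3 -c "
from h import *
to(505,226,399)"
```

```text
t: 12.18
ee_pos: [500.2, -204.9, 399.0]
orientation: [-2.917, -1.164, 0.001]
ft_force: [-0.0, -0.9, -1.2]
width: 44.3
t 12.18 tcp [ 500.2 -204.9  399. ] d_tool mm [ 3.001e+02 -3.093e+02  1.000e-01] x axis [ 0.725  0.688 -0.   ] z [-7.e-04  3.e-04 -1.e+00] q [-0.411  0.307  1.822  0.     1.013  0.401] F [-0.03 -0.91 -1.2 ] M [-0.05  -0.058  0.002] w 44.3
```

```bash
python3 -m handwheel '[{"gripper":1,"tx":0.015,"ty":-0.0155,"tz":0,"rx":0,"ry":0,"rz":0},{"gripper":1,"tx":0.03,"ty":-0.031,"tz":0,"rx":0,"ry":0,"rz":0},{"gripper":1,"tx":0.035,"ty":-0.036,"tz":0,"rx":0,"ry":0,"rz":0},{"gripper":1,"tx":0.035,"ty":-0.036,"tz":0,"rx":0,"ry":0,"rz":0},{"gripper":1,"tx":0.035,"ty":-0.036,"tz":0,"rx":0,"ry":0,"rz":0},{"gripper":1,"tx":0.035,"ty":-0.036,"tz":0,"rx":0,"ry":0,"rz":0},{"gripper":1,"tx":0.035,"ty":-0.036,"tz":0,"rx":0,"ry":0,"rz":0},{"gripper":1,"tx":0.035,"ty":-0.036,"tz":0,"rx":0,"ry":0,"rz":0}]';python3 -m handwheel '[{"gripper":1,"tx":0.03,"ty":-0.031,"tz":0,"rx":0,"ry":0,"rz":0},{"gripper":1,"tx":0.015,"ty":-0.016,"tz":0,"rx":0,"ry":0,"rz":0},{"gripper":1,"tx":0,"ty":0,"tz":0,"rx":0,"ry":0,"rz":0},{"gripper":1,"tx":0,"ty":0,"tz":0,"rx":0,"ry":0,"rz":0}]'; python3 - <<'E'
from h import *
to(505,226,224)
p,T=shot('wrist'); save(p,'w5.png')
p,T=shot('scene'); save(p,'s4.png')
cv2.imwrite('pics/s4c.png',cv2.resize(cv2.imread('pics/s4.png')[80:250,150:350],None,fx=3.5,fy=3.5))
E
```

```text
t: 13.18
ee_pos: [503.1, 163.5, 399.4]
orientation: [-2.918, -1.163, 0.0]
ft_force: [0.5, -0.3, -2.1]
width: 44.2
t: 13.68
ee_pos: [503.9, 225.4, 399.2]
orientation: [2.917, 1.165, -0.001]
ft_force: [-0.5, 0.9, -1.4]
width: 44.3
t 13.68 tcp [503.9 225.4 399.2] d_tool mm [  1.4   0.4 175.2] x axis [ 0.725  0.689 -0.001] z [-6.e-04 -6.e-04 -1.e+00] q [ 0.399  0.324  1.797 -0.     1.022  1.21 ] F [-0.49  0.85 -1.39] M [-0.02   0.04  -0.014] w 44.3
```

View pics/s4c.png

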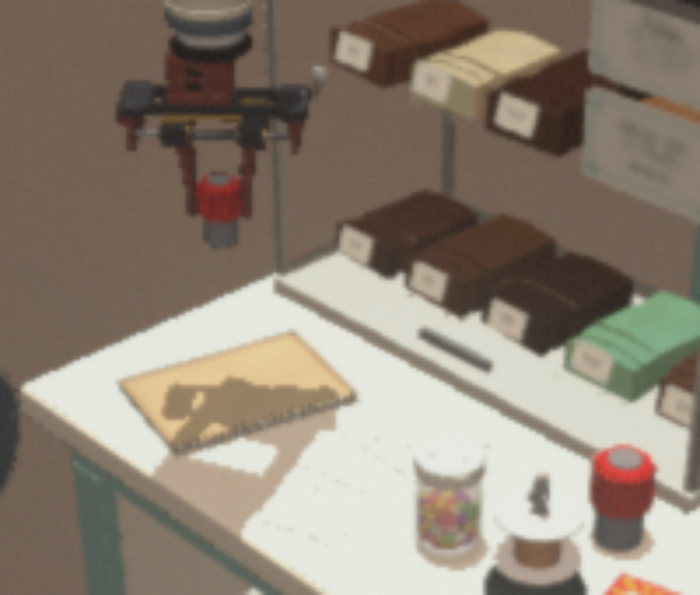

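View pics/w5.png

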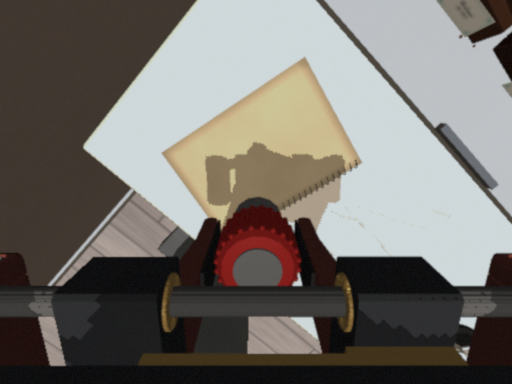

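The knob is upright in the fingers and over the pad, whose shadow falls on it. Lowering.

```bash
python3 -m handwheel '[{"gripper":1,"tx":0,"ty":0,"tz":0.02,"rx":0,"ry":0,"rz":0},{"gripper":1,"tx":0,"ty":0,"tz":0.03,"rx":0,"ry":0,"rz":0},{"gripper":1,"tx":0,"ty":0,"tz":0.03,"rx":0,"ry":0,"rz":0},{"gripper":1,"tx":0,"ty":0,"tz":0.03,"rx":0,"ry":0,"rz":0},{"gripper":1,"tx":0,"ty":0,"tz":0.03,"rx":0,"ry":0,"rz":0},{"gripper":1,"tx":0,"ty":0,"tz":0.02,"rx":0,"ry":0,"rz":0},{"gripper":1,"tx":0,"ty":0,"tz":0.008,"rx":0,"ry":0,"rz":0},{"gripper":1,"tx":0,"ty":0,"tz":0,"rx":0,"ry":0,"rz":0}]';python3 -m handwheel '[{"gripper":1,"tx":0,"ty":0,"tz":0.003,"rx":0,"ry":0,"rz":0},{"gripper":1,"tx":0,"ty":0,"tz":0.002,"rx":0,"ry":0,"rz":0},{"gripper":1,"tx":0,"ty":0,"tz":0,"rx":0,"ry":0,"rz":0}]'; python3 -c "
from h import *
to(505,226,221)"
```

```text
t: 14.78
ee_pos: [504.3, 225.5, 231.3]
orientation: [2.918, 1.165, -0.001]
ft_force: [0.7, -0.1, -0.8]
width: 44.1
t: 15.15
ee_pos: [504.2, 226.1, 226.6]
orientation: [-2.917, -1.167, -0.001]
ft_force: [-0.8, 0.4, -0.8]
width: 44.0
t 15.15 tcp [504.2 226.1 226.6] d_tool mm [0.5 0.6 5.6] x axis [0.724 0.69  0.   ] z [ 4.e-04  2.e-04 -1.e+00] q [0.4   0.585 1.884 0.    0.672 1.21 ] F [-0.77  0.44 -0.76] M [ 0.018 -0.011 -0.021] w 44.0
```

```bash
for i in 1 ; do python3 -m handwheel '[{"gripper":1,"tx":0,"ty":0,"tz":0.002,"rx":0,"ry":0,"rz":0},{"gripper":1,"tx":0,"ty":0,"tz":0.001,"rx":0,"ry":0,"rz":0},{"gripper":1,"tx":0,"ty":0,"tz":0,"rx":0,"ry":0,"rz":0}]'; python3 -m handwheel '[{"gripper":1,"tx":0,"ty":0,"tz":0.001,"rx":0,"ry":0,"rz":0},{"gripper":1,"tx":0,"ty":0,"tz":0,"rx":0,"ry":0,"rz":0}]';python3 -m handwheel '[{"gripper":1,"tx":0,"ty":0,"tz":0.001,"rx":0,"ry":0,"rz":0},{"gripper":1,"tx":0,"ty":0,"tz":0,"rx":0,"ry":0,"rz":0}]'; done
```

```text
t: 15.52
ee_pos: [504.1, 226.1, 223.3]
orientation: [-2.917, -1.167, 0.0]
ft_force: [0.1, 0.1, -1.0]
width: 43.9
t: 15.78
ee_pos: [504.1, 226.0, 222.3]
orientation: [-2.917, -1.167, 0.0]
ft_force: [0.1, 0.2, -0.9]
width: 43.9
t: 16.02
ee_pos: [504.2, 226.1, 221.4]
orientation: [-2.917, -1.167, -0.0]
ft_force: [-0.6, -0.0, -0.2]
width: 44.1
```

```bash
python3 -m handwheel '[{"gripper":1,"tx":0,"ty":0,"tz":0.001,"rx":0,"ry":0,"rz":0},{"gripper":1,"tx":0,"ty":0,"tz":0,"rx":0,"ry":0,"rz":0},{"gripper":1,"tx":0,"ty":0,"tz":0,"rx":0,"ry":0,"rz":0}]'; python3 - <<'E'
from h import *
to(505,226,221)
E
```

```text
t: 16.4
ee_pos: [504.2, 226.1, 221.3]
orientation: [-2.917, -1.167, -0.001]
ft_force: [-2.7, -1.2, 8.9]
width: 44.2
t 16.4 tcp [504.2 226.1 221.3] d_tool mm [0.5 0.6 0.3] x axis [0.724 0.69  0.   ] z [ 4.e-04  2.e-04 -1.e+00] q [0.4   0.594 1.885 0.    0.662 1.21 ] F [-2.74 -1.23  8.9 ] M [-0.227  0.451 -0.037] w 44.2
```

Contact at 9 N. Backing off about 0.8 mm, then opening.

```bash
python3 -m handwheel '[{"gripper":1,"tx":0,"ty":0,"tz":-0.0008,"rx":0,"ry":0,"rz":0},{"gripper":1,"tx":0,"ty":0,"tz":0,"rx":0,"ry":0,"rz":0},{"gripper":0.4,"tx":0,"ty":0,"tz":0,"rx":0,"ry":0,"rz":0},{"gripper":0.2,"tx":0,"ty":0,"tz":0,"rx":0,"ry":0,"rz":0},{"gripper":0,"tx":0,"ty":0,"tz":0,"rx":0,"ry":0,"rz":0},{"gripper":0,"tx":0,"ty":0,"tz":0,"rx":0,"ry":0,"rz":0},{"gripper":0,"tx":0,"ty":0,"tz":0,"rx":0,"ry":0,"rz":0},{"gripper":0,"tx":0,"ty":0,"tz":0,"rx":0,"ry":0,"rz":0}]'; python3 - <<'E'
from h import *
to(505,226,221)
p,T=shot('wrist'); save(p,'w6.png')
E
```

```text
t: 17.4
ee_pos: [504.1, 226.0, 221.2]
orientation: [-2.917, -1.167, 0.0]
ft_force: [0.9, 0.2, 1.0]
width: 87.6
t 17.4 tcp [504.1 226.  221.2] d_tool mm [0.6 0.6 0.2] x axis [ 0.724  0.69  -0.   ] z [-0.  0. -1.] q [0.4   0.594 1.885 0.    0.662 1.21 ] F [0.87 0.21 0.97] M [-0.038  0.001  0.016] w 87.6
```

View pics/w6.png

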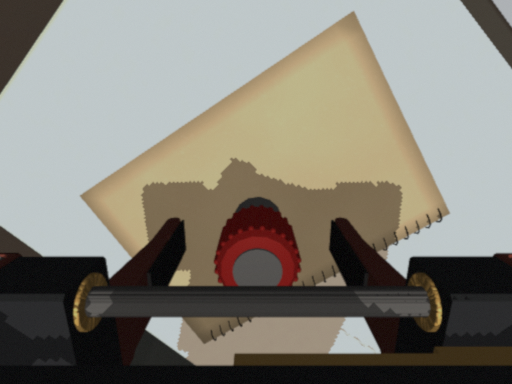

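The fingers are open and clear, and the knob is standing on the pad. Retreating straight up.

```bash
python3 -m handwheel '[{"gripper":0,"tx":0,"ty":0,"tz":-0.015,"rx":0,"ry":0,"rz":0},{"gripper":0,"tx":0,"ty":0,"tz":-0.03,"rx":0,"ry":0,"rz":0},{"gripper":0,"tx":0,"ty":0,"tz":-0.04,"rx":0,"ry":0,"rz":0},{"gripper":0,"tx":0,"ty":0,"tz":-0.04,"rx":0,"ry":0,"rz":0},{"gripper":0,"tx":0,"ty":0,"tz":-0.04,"rx":0,"ry":0,"rz":0},{"gripper":0,"tx":0,"ty":0,"tz":-0.03,"rx":0,"ry":0,"rz":0},{"gripper":0,"tx":0,"ty":0,"tz":0,"rx":0,"ry":0,"rz":0},{"gripper":0,"tx":0,"ty":0,"tz":0,"rx":0,"ry":0,"rz":0}]'; python3 - <<'E'
from h import *
to(505,226,221)
p,T=shot('wrist'); save(p,'w7.png'); w=cloud(p,T)
def ext(w,x0,x1,y0,y1,z0,z1,nm):
    m=(w[...,0]>x0)&(w[...,0]<x1)&(w[...,1]>y0)&(w[...,1]<y1)&(w[...,2]>z0)&(w[...,2]<z1); q=w[m]
    print(nm,len(q),np.median(q[:,2]).round(1),cv2.minEnclosingCircle(q[:,:2].astype('f4')),cv2.minAreaRect(q[:,:2].astype('f4')))
ext(w,460,550,180,270,65,90,'knobtop')
h=cv2.cvtColor(p['image'],cv2.COLOR_RGB2HSV)
p,T=shot('top'); save(p,'t3.png'); w=cloud(p,T)
ext(w,440,560,-270,-140,80,95,'reel'); ext(w,420,560,-150,-50,85,110,'jar'); ext(w,480,620,-360,-255,12,35,'tin')
p,T=shot('scene'); save(p,'s5.png')
cv2.imwrite('pics/s5c.png',cv2.resize(cv2.imread('pics/s5.png')[110:280,170:370],None,fx=3.5,fy=3.5))
E
```

```text
t: 18.45
ee_pos: [503.7, 225.9, 415.8]
orientation: [2.917, 1.167, -0.001]
ft_force: [-0.4, 0.2, -1.2]
width: 87.9
t 18.45 tcp [503.7 225.9 415.8] d_tool mm [  1.2   0.9 194.8] x axis [ 0.724  0.69  -0.001] z [-6.e-04 -2.e-04 -1.e+00] q [0.4   0.303 1.783 0.    1.056 1.21 ] F [-0.45  0.19 -1.19] M [-0.054 -0.033  0.029] w 87.9
knobtop 1089 76.1 ((503.239990234375, 223.8330841064453), 21.95246696472168) ((503.2474365234375, 224.14244079589844), (42.74227523803711, 42.251014709472656), 43.12330627441406)
reel 575 87.9 ((501.378173828125, -203.86521911621094), 40.24305725097656) ((502.061767578125, -203.18240356445312), (77.40265655517578, 78.09085083007812), 88.35462951660156)
jar 401 101.5 ((492.2247619628906, -102.95912170410156), 32.245567321777344) ((492.1821594238281, -102.96566772460938), (61.94841003417969, 61.709251403808594), 64.40240478515625)
tin 607 23.4 ((540.5453491210938, -308.4489440917969), 53.8974609375) ((545.0299682617188, -306.78277587890625), (75.6467056274414, 91.07015228271484), 14.149425506591797)
```

View pics/s5c.png

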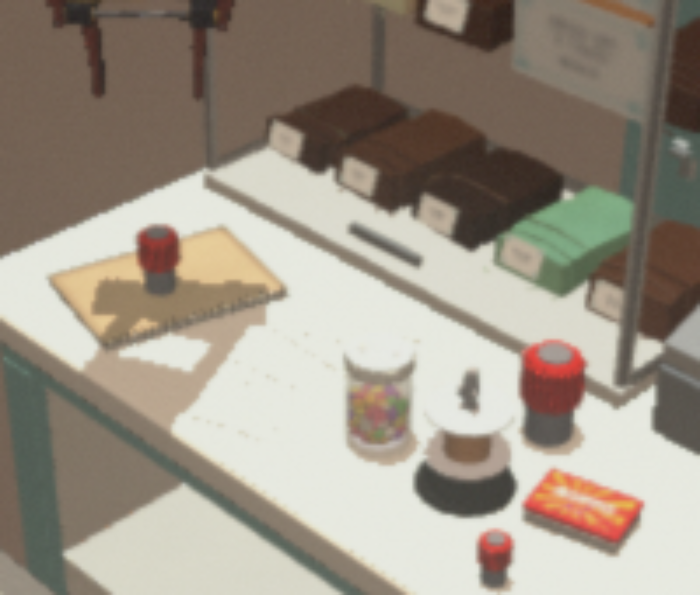

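View pics/w7.png

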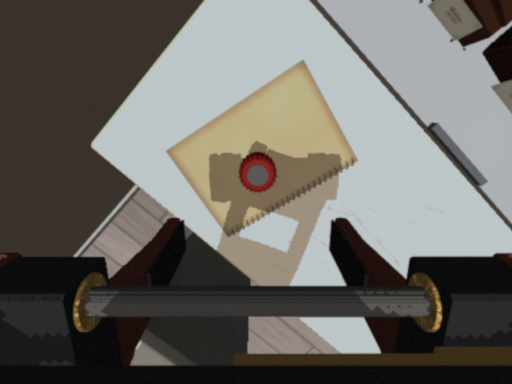

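```bash
python3 -c "
from h import *
print(ctrl.close_job())"
```

```text
the job is handed in; nothing more can be done
None
```

I worked the middle-sized red knob off the spindle and stood it red end up on the order pad, then handed the job in at about 18.6 s. I twisted it back and forth, about 6 rad in all. The largest pull I read was 9 N, which stretches the bellows about 2 mm by the given figures. I had force readings only at the end of each move, so a brief higher peak between readings can't be ruled out.

**Last checks:**
- **Knob:** its top is at z = 76 mm, where 77 mm is expected. It stands about 13 mm and 6 mm from the pad's middle and looks upright in the scene and wrist pictures.
- **Stand:** the reel's upper flange still measures 88 mm high, the same as before, so the bellows are relaxed.
- **Jar:** moved less than 1 mm by measurement.
- **Gripper:** open, about 195 mm above where it let go of the knob and clear of everything.

**Check that disagreed:** the last tin measurement gave a box 76 mm across instead of 60 mm, and its centre came out about 8 mm from the first reading. I had searched a larger area that time, so it probably picked up part of the large knob. The tin's angle was unchanged, it looks in place in the picture, and the arm never went near it.

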